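Move the snap-in filter cartridge from the pump's holder to the flush station

ROBOT

A 6-joint arm with a two-finger parallel gripper is mounted at the origin on the work surface. World frame = base frame: x ahead of the robot, y to its left, z up, the work surface at z = 0. Lengths are in m, angles in rad, forces in N, time in s.
With the tool pointing down it reaches from about 0.425 to 0.95 m from the base axis. Payload 3.5 kg.
Tool frame: the origin (TCP) lies at the very end of the fingers, on their centre line; the grasp point (between the pads) lies ctrl.tcp_to_grasp behind it (ctrl.tcp_to_grasp is the distance from the TCP to the grasp point, in m); z points along the fingers, y is the line along which they close (so a half turn about z gives the same grasp; the last joint's range is limited). The gripper opens to 85 mm and grips with 20 to 120 N. Pads are 22 mm wide; open, the fingers measure 114 mm over their backs; the gripper's body (76 mm by 85 mm) begins 54 mm behind the grasp point. The pads swing forward as they close: fully open they stand 13 mm farther back than shut.
Start: joints at [-1.33, 0.286, 1.577, -0, 1.279, -0.15], TCP at [0.257, -0.624, 0.231] pointing down, gripper open.
Joint ranges: [-2.77, 2.77], [-0.9, 2.22], [0.21, 2.48], [-1.53, 4.67], [0.24, 2.81], [-2.84, 2.84]. Speed limits (rad/s): [2.79, 2.79, 3.14, 3.14, 3.14, 3.14].

INTERFACE

Orientations are given as a unit quaternion [x, y, z, w].
In Python, from plant import ctrl gives the robot as it stands.
- The arm moves only by the shell command python3 -m inch 'ROWS' [FORCE]. ROWS is JSON, a list of rows, each an object with "slide": the shift along the tool's x, y, z in cm, a list of three; "turn": the turn about the tool's z in rad; "grip": the finger opening in cm, from 0 to 8.54. A call has 1 to 20 rows; each row is the pose to reach, as a shift and turn from the pose commanded when the call began, along the tool's axes at that moment; what a row does not reach only later rows make up. A row lasts 1/10 s, in which the tool goes at most 50 mm and 8.59 degrees, less where a joint would pass 70% of its speed; a pose out of reach is approached as far as the arm can. A call with a gripper value outside its range is refused whole. The fingers move at their own pace and stop on an object; FORCE is the grip in N (left out, the last holds). Time passes only in rows, so rows that repeat a pose let the fingers close. It gives the time, the measured TCP pose, the force, the opening and the grip force at its end, in the units of the state.
- ctrl.get_state(): the state, without advancing time (a new reading comes with each control period).
- ctrl.read_camera(name): name is "scene" or "top"; returns (picture, depth): 400x640x3 uint8, red, green, blue; 400x640 float32, m along the optical axis (not along the pixel's ray), 0 where there is no reading.
- ctrl.camera_info(name): a dict with "K" (3x3 intrinsics, pixels), "D" ([k1, k2, p1, p2, k3] as OpenCV has them; the pictures are not rectified), "camera_from_world" (4x4, takes a point from world to camera coordinates). Camera axes: x right, y down, z forward; pixel columns grow to the right and rows downward; lengths in m; the calibration is good to about 2 mm. A picture is of the moment at which its call begins. camera_info takes no time and is no camera call.
- ctrl.sign_off(): hands the job in; it is judged then, once.
The state is a dict: "time": time; "qpos": joint angles; "dq": joint speeds; "joint_efforts": joint torques, N m; "eef_pos": TCP position; "tcp_rot": TCP orientation; "contact_force": force on the tool from outside, world axes, zero at the start; "wrist_torque": the same for the moment, N m; "opening": opening from 0.0 (shut) to 1.0 (fully open); "finger_force": force on a finger pad.
Only numpy, scipy, OpenCV 4.12 (cv2) and the standard library are available. Lean on these libraries where they do the work, as an engineer would, in place of code of your own. Each camera call takes 0.05 s, during which the arm holds its last target. There are 200 camera calls.

TASK

The solvent filter cartridge snapped into the pump's low inlet holder is due for back-flushing: pinch its two sprung tabs together, gently so that they do not crack, and lift it out without tearing at the holder. Then push it down into the head of the flush station (the one on a broad steel foot with two posts), firmly enough that both tabs snap out under the lips but without squashing the rubber seal at the bottom flat, and let go, leaving it latched there. Do not disturb the bottles, flask, vials and syringe.

Things in the scene. Friction and masses are not known exactly. Their poses are not given: they have to be found in the camera images.
- cartridge: white filter cartridge, box 34 (x) by 28 (y) by 58 mm tall, spigot on top to 73 mm, about 160 g, upright. Origin: centre of its underside, z up. Along its +y and -y faces a sprung tab: ribbed upright thumb plate 20 mm wide, 39 to 70 mm above the origin, 56 mm over both outer faces when free. Starts latched in the holder, origin 16 mm above the holder's. Same if turned half round
- tab_a (a joint): travel of the +y tab: 0 free, 0.006 m pinched to its stop (both pinched: 44 mm over the thumb plates). It slides straight inwards; its spring resists with 5 N at first, 12 N at the stop. A receptacle's lips let the cartridge pass, out or in, only with both tabs more than about 4.5 mm in. More than about 60 N on each side cracks the tabs
- tab_b (a joint): travel of the -y tab, the same. Below each thumb plate a leg 16 mm wide runs down to an outward hook, 20 to 26 mm above the cartridge's underside, that reaches 29 mm from the cartridge's middle when free and 23 mm when pinched
- holder: pump inlet holder: grey block 52 (x) by 72 (y) by 50 mm tall, fixed straight on the bench, steel fitting at each y end. Origin: centre of its underside, z up; x and y as the latched cartridge's. From its top a pocket 37 by 31 mm with 6 mm sloping lead-in, and a channel for each tab. A sprung seal below pushes the cartridge up with 6 N. More than about 45 N between cartridge and holder tears it
- holder_lips (a point): in the middle of the holder's pocket, 42 mm above its underside, level with the undersides of the two lips over the tab channels, under which the hooks catch; the lips' inner edges stand 25 mm from the middle, at +y and -y
- flush_foot: flush station, fixed: steel foot plate, 12 mm thick, reaching 46 mm to its -x, 74 mm to +x, 50 mm to either y from the origin; two posts with black clamps on the +x side carry a head, a block just like the holder (size, pocket, lips, seal, axes). Origin: foot's underside, straight below the middle of the pocket. The head's height is not reported: its underside is 18 to 48 mm above the origin
- flush_seal (a joint): how far the round sprung rubber seal at the bottom of the station's head is pressed: 0 free (top 18.5 mm above the head's underside), 0.009 m at its stop. It resists with 2.6 N at first, 1.5 N more per mm. Pressed 2.5 mm (6.3 N) or more, the tabs can snap out under the lips; past 6.5 mm (12 N) it is squashed. A latched cartridge keeps it pressed about 2.5 mm
- bottle_big: amber glass bottle, white cap, 92 mm wide, 190 mm tall, leave alone; origin under its centre
- bottle_small: amber glass bottle, white cap, 60 mm wide, 130 mm tall, leave alone; origin under its centre
- bottle_blue: amber glass bottle, blue cap, 60 mm wide, 130 mm tall, leave alone; origin under its centre
- flask: volumetric flask, 54 mm wide, 102 mm tall, leave alone; origin under its centre
- vial: single glass vial, 18 mm wide, 38 mm tall, leave alone; origin under its centre
- vial_rack: white block 100 by 45 mm holding ten vials, 36 mm tall over all, leave alone; origin under its centre
- syringe: plastic syringe lying flat, 118 mm long, 15 mm high, leave alone; origin on the bench under its middle
Mind the look-alikes: they are no part of the job. Leave any green or purple look-alike of the holder alone.

How it is judged:
By the outcome, as a careful person would: the job done as asked, in the order asked, and still so for the second after the job is handed in, with the robot touching nothing.
It also fails if it takes over 61 s, if anything falls off the work surface, if the arm or the gripper's body presses on something with over 40 N, if the wrist force passes 120 N, or if a joint passes its speed limit or range.

## Working session

There is one attempt and no reset: what is moved stays moved. The work goes in short steps, Python scripts to look and compute and a shell command to move; the robot and the scene stay as the last step left them, time stands still between calls to the robot, and variables do not carry over. Pictures are saved under pics/ and viewed, at most 10 in all, crops included, and the job is handed in when it is done.

```bash
mkdir -p pics; cat > h.py <<'E'
import numpy as np, cv2
from plant import ctrl
def grab(n):
    im,d=ctrl.read_camera(n); np.savez(f'{n}.npz',im=im,d=d); return im,d
def load(n):
    z=np.load(f'{n}.npz'); return z['im'],z['d']
def cloud(n,d):
    i=ctrl.camera_info(n); K=np.array(i['K'],float); D=np.array(i['D'],float); T=np.array(i['camera_from_world'])
    h,w=d.shape; u,v=np.meshgrid(np.arange(w),np.arange(h))
    p=cv2.undistortPoints(np.stack([u,v],-1).reshape(-1,1,2).astype(np.float64),K,D).reshape(h,w,2)
    c=np.dstack([p*d[...,None],d]); W=(c-T[:3,3])@T[:3,:3]; W[d==0]=np.nan; return W
E
python3 - <<'E'
from h import *
for n in('scene','top'):
    im,d=grab(n); cv2.imwrite(f'pics/{n}1.png',im[...,::-1]); print(n,np.array(ctrl.camera_info(n)['camera_from_world']).round(3))
s=ctrl.get_state();print(s, ctrl.tcp_to_grasp)
E
```

```text
scene [[-0.776  0.63  -0.009  0.42 ]
 [ 0.55   0.671 -0.497 -0.274]
 [-0.307 -0.391 -0.868  1.481]
 [ 0.     0.     0.     1.   ]]
top [[ 0.012 -1.    -0.003 -0.007]
 [-0.988 -0.011 -0.154  0.539]
 [ 0.154  0.005 -0.988  1.589]
 [ 0.     0.     0.     1.   ]]
{'time': 0.1, 'qpos': array([-1.32997420e+00,  2.87140546e-01,  1.57802762e+00,  6.94987825e-06,
        1.27859494e+00, -1.50023854e-01]), 'dq': array([-1.23420846e-03, -1.16029381e-03, -3.17666675e-03, -4.47565665e-05,
       -1.20170560e-03,  1.50415000e-03]), 'joint_efforts': array([-1.39478075e-04, -4.07296801e+01, -2.93700349e+01, -1.79939802e-04,
        3.42761123e-03,  2.16365720e-06]), 'eef_pos': array([ 0.25702674, -0.62351015,  0.23004479]), 'tcp_rot': array([ 9.80965238e-01,  1.94180393e-01, -4.59281823e-05, -1.08425678e-03]), 'contact_force': array([-0.64215464, -0.1562629 ,  1.24312066]), 'wrist_torque': array([ 0.04263526, -0.01243457, -0.03897611]), 'finger_force': 0.0, 'opening': 1.0003820169378947} 0.0187
```

View pics/scene1.png

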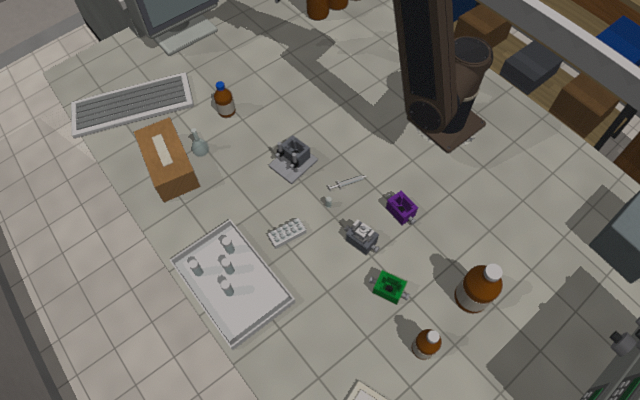

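View pics/top1.png

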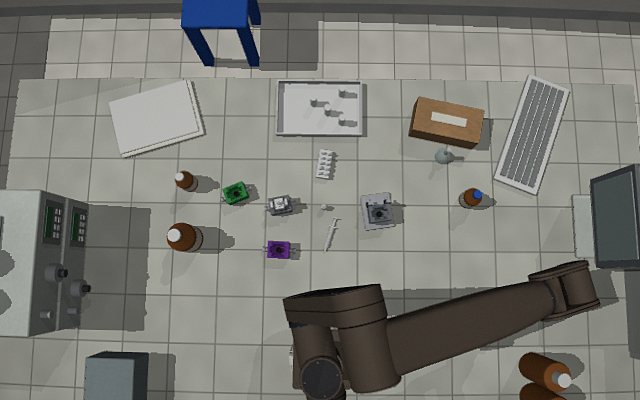

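The scene view shows the grey holder with its white cartridge at (362,235) and the station at (293,155). In the top view they are at (280,205) and (378,210). Green and purple look-alikes stand either side of the holder.

```bash
python3 - <<'E'
from h import *
out=[]
for n,boxes in (('scene',[(325,205,80,60),(262,128,64,60)]),('top',[(255,182,50,46),(352,182,54,54)])):
    im,d=load(n); W=cloud(n,d)
    for k,(x,y,w,h) in enumerate(boxes):
        sub=W[y:y+h,x:x+w].reshape(-1,3); z=sub[:,2]
        hist,e=np.histogram(z[np.isfinite(z)],bins=np.arange(-.01,.13,.004))
        print(n,k,[(round(float(a),3),int(c)) for a,c in zip(e,hist) if c])
        for lo,hi in((.008,.018),(.044,.056),(.056,.085),(.062,.1),(.085,.1)):
            q=sub[(z>lo)&(z<hi)]
            if len(q)>5:
                r=cv2.minAreaRect((q[:,:2]*1000).astype(np.float32)); print('  ',lo,hi,len(q),'c',np.round(r[0],1),'s',np.round(r[1],1),'a',round(r[2],1),'med',np.round(np.median(q,0)*1000,1))
    crops=[cv2.resize(im[y:y+h,x:x+w],(390,int(390*h/w)),interpolation=cv2.INTER_CUBIC) for x,y,w,h in boxes]
    m=max(c.shape[0] for c in crops); out.append(np.hstack([cv2.copyMakeBorder(c,0,m-c.shape[0],0,10,0) for c in crops]))
a=np.vstack(out); print(a.shape); s=min(1,600/a.shape[0]); cv2.imwrite('pics/c1.png',cv2.resize(a,None,fx=s,fy=s)[...,::-1])
E
```

```text
scene 0 [(-0.01, 2), (-0.006, 152), (-0.002, 1771), (0.002, 1689), (0.006, 198), (0.01, 46), (0.014, 45), (0.018, 70), (0.022, 60), (0.026, 50), (0.03, 45), (0.034, 33), (0.038, 24), (0.042, 38), (0.046, 92), (0.05, 167), (0.054, 37), (0.058, 12), (0.062, 17), (0.066, 20), (0.07, 32), (0.074, 69), (0.078, 34), (0.082, 28), (0.086, 33), (0.09, 15), (0.094, 2)]
   0.008 0.018 135 c [479.2 138.1] s [175.4 227.6] a 51.2 med [489.2 144.5  12. ]
   0.044 0.056 295 c [457.5 148.1] s [169.7  74. ] a 1.3 med [518.1 162.4  51. ]
   0.056 0.085 220 c [462.  151.3] s [ 56.1 150.1] a 85.6 med [514.1 149.8  75.2]
   0.062 0.1 250 c [509.6 146.6] s [36.  56.5] a 9.8 med [513.  149.4  77.4]
   0.085 0.1 55 c [509.8 146.5] s [20.  56.2] a 12.3 med [509.9 145.6  88.8]
scene 1 [(-0.006, 75), (-0.002, 898), (0.002, 1326), (0.006, 256), (0.01, 237), (0.014, 289), (0.018, 31), (0.022, 6), (0.026, 14), (0.03, 35), (0.034, 33), (0.038, 33), (0.042, 41), (0.046, 31), (0.05, 35), (0.054, 42), (0.058, 55), (0.062, 43), (0.066, 52), (0.07, 65), (0.074, 112), (0.078, 70), (0.082, 8), (0.086, 6), (0.09, 6), (0.09
[... 1313 characters left out ...]
, 23), (0.022, 22), (0.026, 34), (0.03, 30), (0.034, 22), (0.038, 18), (0.042, 20), (0.046, 15), (0.05, 8), (0.054, 11), (0.058, 19), (0.062, 25), (0.066, 54), (0.07, 82), (0.074, 67), (0.078, 21), (0.082, 10), (0.086, 2), (0.09, 5), (0.094, 8), (0.098, 5), (0.102, 3)]
   0.008 0.018 438 c [ 500.7 -185.8] s [180.1 167. ] a 1.8 med [ 497.9 -176.2   12.2]
   0.044 0.056 37 c [ 492.9 -177.9] s [77.3 72.1] a 7.2 med [ 490.7 -182.7   49.1]
   0.056 0.085 283 c [ 491.8 -181.3] s [80.  76.7] a 7.2 med [ 488.  -183.5   72.1]
   0.062 0.1 276 c [ 487.5 -183.4] s [70.4 75.3] a 9.4 med [ 488.4 -183.5   72.9]
   0.085 0.1 18 c [ 512.6 -175.5] s [25.7 74.8] a 22.4 med [ 512.1 -153.1   95. ]
(755, 800, 3)
```

View pics/c1.png

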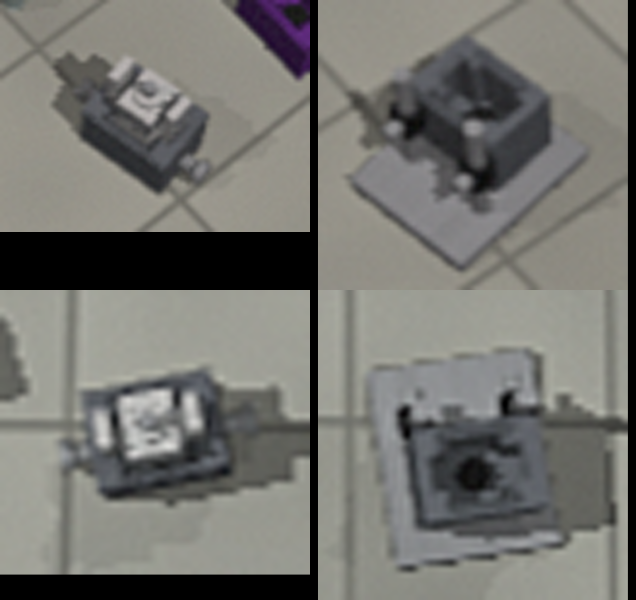

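```bash
cat > fit.py <<'E'
from h import *
from scipy.optimize import minimize
def inside(P,p,x0,x1,y0,y1):
    c,s=np.cos(p[2]),np.sin(p[2]); q=(P[:,:2]*1000-p[:2])@np.array([[c,-s],[s,c]])
    return np.minimum.reduce([q[:,0]-x0,x1-q[:,0],q[:,1]-y0,y1-q[:,1]])
def fit(inn,out,p0,box):
    f=lambda p:np.clip(-inside(inn,p,*box),0,8).sum()+np.clip(inside(out,p,*box),0,8).sum()
    b=min((minimize(f,np.array(p0)+np.array([dx,dy,da]),method='Nelder-Mead',options=dict(initial_simplex=np.array(p0)+np.array([[dx,dy,da],[dx+4,dy,da],[dx,dy+4,da],[dx,dy,da+.08]])))for dx in(-3,3)for dy in(-3,3)for da in(-.05,.05)),key=lambda r:r.fun)
    return b.x.round(3),round(b.fun,1),len(inn),len(out)
E
python3 - <<'E'
from fit import *
for n,B in (('scene',[(325,205,80,60),(262,128,64,60)]),('top',[(255,182,50,46),(352,182,54,54)])):
    im,d=load(n); W=cloud(n,d)
    def sel(b,c,r):
        x,y,w,h=b; s=W[y:y+h,x:x+w].reshape(-1,3); s=s[np.isfinite(s[:,2])]
        return s[np.hypot(*(s[:,:2]*1000-c).T)<r]
    s=sel(B[0],(508,147),60); z=s[:,2]
    print(n,'cart',fit(s[z>.066],s[z<.056],(508,147,.18),(-17,17,-28,28)))
    print(n,'holder',fit(s[(z>.044)&(z<.056)],s[z<.04],(508,147,.18),(-26,26,-36,36)))
    t=sel(B[1],(490,-184),100); z=t[:,2]
    print(n,'foot',fit(t[z>.007][np.hypot(*(t[z>.007][:,:2]*1000-(500,-184)).T)<75],t[z<.005],(490,-184,.15),(-46,74,-50,50)))
    h=t[(z>.066)&(z<.086)]; p=fit(h,t[z<.06],(488,-184,.15),(-26,26,-36,36)); print(n,'head',p)
    q=h[inside(h,p[0],-26,26,-36,36)>1]; q=q[(inside(q,p[0],-21,21,-31,31)<0)]; print('  top z',np.median(q[:,2]),len(q), q[:,2].std())
    q=s[(s[:,2]>.04)&(s[:,2]<.06)]; print('  holder top z',np.median(q[:,2]),'bench',np.median(s[s[:,2]<.006][:,2]),np.median(t[t[:,2]<.005][:,2]))
E
```

```text
scene cart (array([5.07426e+02, 1.45602e+02, 3.02000e-01]), np.float64(172.8), 233, 1056)
scene holder (array([5.08382e+02, 1.45759e+02, 2.03000e-01]), np.float64(103.0), 237, 795)
scene foot (array([ 4.81837e+02, -1.88371e+02,  1.59000e-01]), np.float64(120.9), 1314, 1101)
scene head (array([ 4.81780e+02, -1.88925e+02,  1.09000e-01]), np.float64(1298.1), 307, 2209)
  top z 0.0767140406837016 73 0.002584857935705783
  holder top z 0.0510933113999977 bench 0.001727282762841234 0.002127885031817273
top cart (array([5.08679e+02, 1.46099e+02, 2.39000e-01]), np.float64(207.5), 124, 791)
top holder (array([5.08159e+02, 1.47395e+02, 2.03000e-01]), np.float64(141.9), 176, 598)
top foot (array([ 4.80508e+02, -1.84247e+02,  1.66000e-01]), np.float64(183.6), 945, 1306)
top head (array([ 4.80768e+02, -1.84042e+02,  1.55000e-01]), np.float64(1168.8), 234, 2112)
  top z 0.07336379780655201 81 0.003583115283211645
  holder top z 0.04861295768435712 bench -0.00023955835493631535 -0.0006228765577604033
```

```bash
python3 -m inch '[{"slide":[30,-22.6,0],"turn":0.1,"grip":8.5},{"slide":[30,-22.6,0],"turn":0.1,"grip":8.5},{"slide":[30,-22.6,0],"turn":0.1,"grip":8.5},{"slide":[30,-22.6,0],"turn":0.1,"grip":8.5},{"slide":[30,-22.6,0],"turn":0.1,"grip":8.5},{"slide":[30,-22.6,0],"turn":0.1,"grip":8.5},{"slide":[30,-22.6,0],"turn":0.1,"grip":8.5},{"slide":[52.6,-61.8,8],"turn":0.19,"grip":8.5},{"slide":[52.6,-61.8,8],"turn":0.19,"grip":8.5},{"slide":[52.6,-61.8,8],"turn":0.19,"grip":8.5},{"slide":[52.6,-61.8,8],"turn":0.19,"grip":8.5},{"slide":[52.6,-61.8,8],"turn":0.19,"grip":8.5},{"slide":[52.6,-61.8,8],"turn":0.19,"grip":8.5},{"slide":[52.6,-61.8,8],"turn":0.19,"grip":8.5},{"slide":[52.6,-61.8,8],"turn":0.19,"grip":8.5},{"slide":[52.6,-61.8,8],"turn":0.19,"grip":8.5},{"slide":[52.6,-61.8,8],"turn":0.19,"grip":8.5},{"slide":[52.6,-61.8,8],"turn":0.19,"grip":8.5},{"slide":[52.6,-61.8,8],"turn":0.19,"grip":8.5}]' 30
python3 - <<'E'
from h import *
s=ctrl.get_state(); print(s['time'],s['eef_pos'],s['tcp_rot'],s['contact_force'])
im,d=grab('scene'); a=cv2.resize(im[150:290,270:450],(720,560),interpolation=cv2.INTER_CUBIC); cv2.imwrite('pics/s2.png',a[...,::-1])
E
```

```text
time: 2.0
eef_pos: [0.5075, 0.1482, 0.1506]
tcp_rot: [0.995, 0.101, -0.001, 0.0]
contact_force: [-0.2, -0.4, 0.1]
opening: 0.991
finger_force: 0.0
2.0 [0.50749407 0.14820606 0.15063125] [ 9.94863448e-01  1.01222856e-01 -7.80887799e-04  2.08905702e-04] [-0.22001183 -0.36682851  0.06560928]
```

View pics/s2.png

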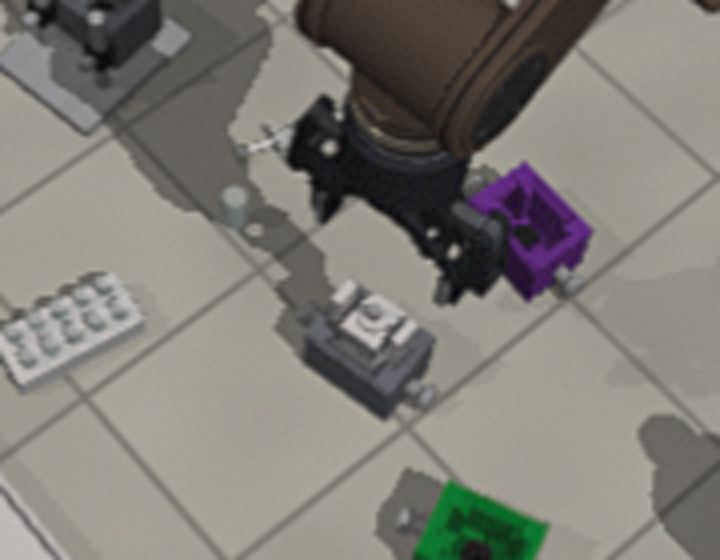

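The open gripper straddles the cartridge, with its fingers along the tab line. I'll go down next.

```bash
python3 -m inch '[{"slide":[0.05,0.15,4],"turn":0,"grip":8.5},{"slide":[0.05,0.15,6],"turn":0,"grip":8.5},{"slide":[0.05,0.15,8],"turn":0,"grip":8.5},{"slide":[0.05,0.15,9.4],"turn":0,"grip":8.0},{"slide":[0.05,0.15,9.4],"turn":0,"grip":7.0},{"slide":[0.05,0.15,9.4],"turn":0,"grip":6.2},{"slide":[0.05,0.15,9.4],"turn":0,"grip":6.2},{"slide":[0.05,0.15,9.4],"turn":0,"grip":6.2},{"slide":[0.05,0.15,9.4],"turn":0,"grip":6.2}]' 25
python3 - <<'E'
from h import *
im,d=grab('scene'); a=cv2.resize(im[185:275,305:425],(800,600),interpolation=cv2.INTER_CUBIC); cv2.imwrite('pics/s3.png',a[...,::-1])
E
```

```text
time: 2.95
eef_pos: [0.5095, 0.1464, 0.0583]
tcp_rot: [0.995, 0.1, 0.001, 0.0]
contact_force: [-0.5, 0.8, -0.1]
opening: 0.728
finger_force: 0.0
```

View pics/s3.png

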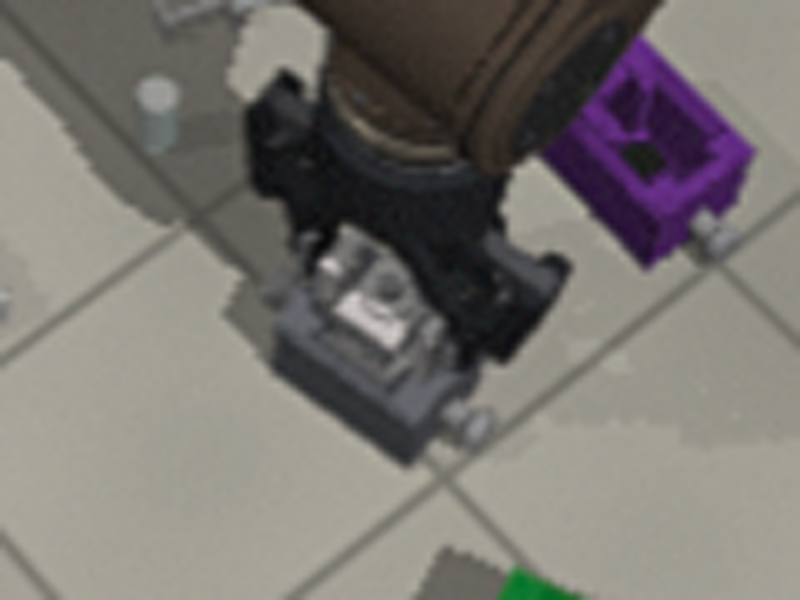

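The fingers are either side of the tabs and centred, at about (380,300) in the crop. I'll go 3 mm lower and close in steps.

```bash
python3 -m inch '[{"slide":[0,0,0.3],"turn":0,"grip":5.8},{"slide":[0,0,0.3],"turn":0,"grip":5.8},{"slide":[0,0,0.3],"turn":0,"grip":5.5},{"slide":[0,0,0.3],"turn":0,"grip":5.3},{"slide":[0,0,0.3],"turn":0,"grip":5.3}]' 25;  python3 -m inch '[{"slide":[0,0,0],"turn":0,"grip":5.0},{"slide":[0,0,0],"turn":0,"grip":5.0},{"slide":[0,0,0],"turn":0,"grip":4.8},{"slide":[0,0,0],"turn":0,"grip":4.8}]' 25
```

```text
time: 3.5
eef_pos: [0.5088, 0.1465, 0.0547]
tcp_rot: [0.995, 0.1, -0.0, -0.0]
contact_force: [-2.2, 1.5, 3.6]
opening: 0.625
finger_force: 6.6
time: 3.9
eef_pos: [0.5089, 0.1464, 0.0549]
tcp_rot: [0.995, 0.1, -0.0, -0.0]
contact_force: [-2.8, 1.4, 5.8]
opening: 0.563
finger_force: 9.4
```

```bash
python3 -m inch '[{"slide":[0,0,0],"turn":0,"grip":4.5},{"slide":[0,0,0],"turn":0,"grip":4.2},{"slide":[0,0,0],"turn":0,"grip":4.0},{"slide":[0,0,0],"turn":0,"grip":4.0},{"slide":[0,0,0],"turn":0,"grip":4.0}]' 30
```

```text
time: 4.4
eef_pos: [0.5091, 0.1467, 0.0553]
tcp_rot: [0.995, 0.1, -0.0, -0.0]
contact_force: [-2.7, 2.6, 7.1]
opening: 0.486
finger_force: 30.9
```

```bash
python3 -m inch '[{"slide":[0,0,-0.2],"turn":0,"grip":4.0},{"slide":[0,0,-0.4],"turn":0,"grip":4.0},{"slide":[0,0,-0.6],"turn":0,"grip":4.0},{"slide":[0,0,-0.6],"turn":0,"grip":4.0}]' 30
python3 - <<'E'
from h import *
im,d=grab('scene'); a=cv2.resize(im[185:275,305:425],(800,600),interpolation=cv2.INTER_CUBIC); cv2.imwrite('pics/s4.png',a[...,::-1])
E
```

```text
time: 4.8
eef_pos: [0.5087, 0.1459, 0.0599]
tcp_rot: [0.995, 0.1, -0.0, 0.0]
contact_force: [-0.5, 0.5, -0.8]
opening: 0.487
finger_force: 30.8
```

View pics/s4.png

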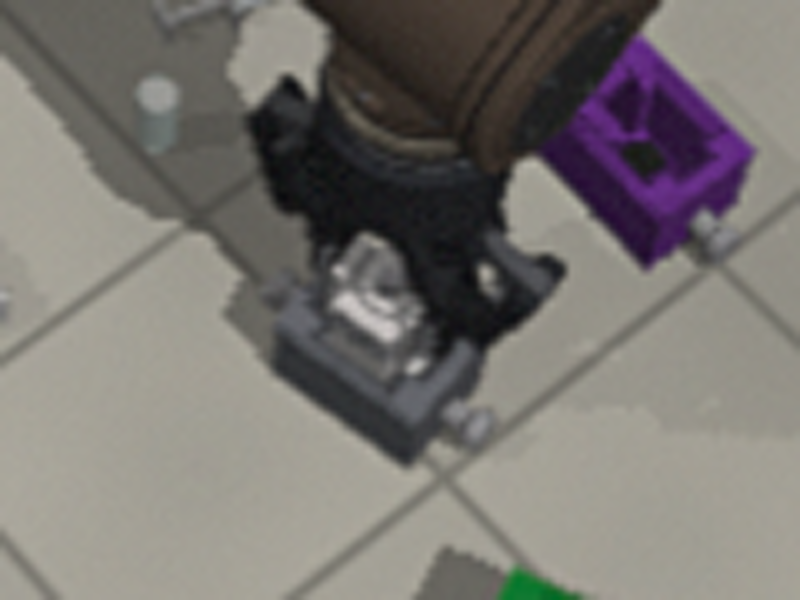

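The cartridge rises with the gripper and the holder hasn't moved. I'll lift it clear and carry it to above the station.

```bash
python3 -m inch '[{"slide":[0,0,-1],"turn":0,"grip":4.0},{"slide":[0,0,-2],"turn":0,"grip":4.0},{"slide":[0,0,-4],"turn":0,"grip":4.0},{"slide":[0,0,-7],"turn":0,"grip":4.0},{"slide":[0,0,-11],"turn":0,"grip":4.0},{"slide":[0,0,-14],"turn":0,"grip":4.0},{"slide":[-1,3,-14],"turn":0,"grip":4.0},{"slide":[-2,7,-14],"turn":0,"grip":4.0},{"slide":[-3.2,11,-14],"turn":0.04,"grip":4.0},{"slide":[-4.4,15,-14],"turn":0.04,"grip":4.0},{"slide":[-5.6,19,-14],"turn":0.04,"grip":4.0},{"slide":[-6.7,23,-14],"turn":0.04,"grip":4.0},{"slide":[-8,27,-14],"turn":0.04,"grip":4.0},{"slide":[-9,30,-14],"turn":0.04,"grip":4.0},{"slide":[-9.3,32,-14],"turn":0.04,"grip":4.0},{"slide":[-9.3,32,-14],"turn":0.04,"grip":4.0},{"slide":[-9.3,32,-14],"turn":0.04,"grip":4.0}]' 30
python3 - <<'E'
from h import *
s=ctrl.get_state(); print(s['eef_pos'],s['tcp_rot'])
for n in('scene','top'): grab(n)
a=load('scene')[0][85:205,225:345];b=load('top')[0][160:250,335:425]
cv2.imwrite('pics/s5.png',np.hstack([cv2.resize(a,(400,400),interpolation=2),cv2.resize(b,(400,400),interpolation=2)])[...,::-1])
E
```

```text
time: 6.55
eef_pos: [0.4814, -0.1859, 0.2008]
tcp_rot: [0.997, 0.08, 0.0, -0.0]
contact_force: [0.3, -0.4, -2.3]
opening: 0.484
finger_force: 31.0
[ 0.48137653 -0.18587885  0.20075847] [ 9.96812547e-01  7.97791881e-02  8.58826636e-05 -1.41904565e-04]
```

View pics/s5.png

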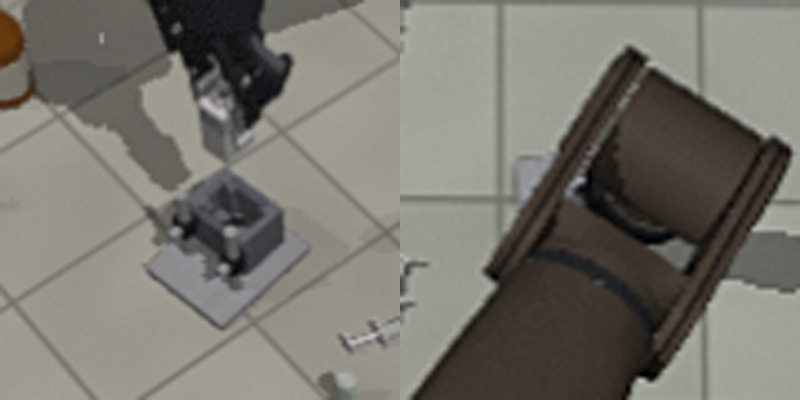

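The cartridge hangs upright from the gripper above the station head, at (225,125) over the pocket at (235,205) in the left crop. I'll lower it to just above the head and compare the two in the same camera.

```bash
python3 -m inch '[{"slide":[0,0,3],"turn":0,"grip":4.0},{"slide":[0,0,6],"turn":0,"grip":4.0},{"slide":[0,0,7],"turn":0,"grip":4.0},{"slide":[0,0,7.2],"turn":0,"grip":4.0},{"slide":[0,0,7.2],"turn":0,"grip":4.0},{"slide":[0,0,7.2],"turn":0,"grip":4.0}]' 30
python3 - <<'E'
from fit import *
s=ctrl.get_state(); p=s['eef_pos']; print(p)
im,d=grab('scene'); W=cloud('scene',d)
# project cartridge model (believed pose) and station-head model onto picture
i=ctrl.camera_info('scene'); K=np.array(i['K']);D=np.array(i['D']);T=np.array(i['camera_from_world']); R=cv2.Rodrigues(T[:3,:3])[0]
a=cv2.resize(im[105:195,235:355],(800,600),interpolation=cv2.INTER_CUBIC)[...,::-1].copy()
def draw(c,yaw,x,y,z0,z1,col):
    q=np.array([[sx*x,sy*y,z] for z in(z0,z1) for sx,sy in((1,1),(1,-1),(-1,-1),(-1,1))])
    cs,sn=np.cos(yaw),np.sin(yaw); q[:,:2]=q[:,:2]@np.array([[cs,sn],[-sn,cs]])+c
    u=cv2.projectPoints(q,R,T[:3,3],K,D)[0].reshape(-1,2); u=((u-[235,105]+.5)*(800/120)).astype(int)
    for k in range(4):
        for e,f in((k,(k+1)%4),(4+k,4+(k+1)%4),(k,k+4)): cv2.line(a,tuple(map(int,u[e])),tuple(map(int,u[f])),col,1)
yaw=.16; o=p[2]-.0395
draw(p[:2],yaw,.017,.014,o,o+.058,(0,0,255))
draw((.481,-.1863),yaw,.026,.036,.025,.075,(0,255,0))
draw((.481,-.1863),yaw,.0185,.0155,.069,.069,(0,255,255))
cv2.imwrite('pics/s6.png',a)
hd=W[105:195,235:355].reshape(-1,3); g=im[105:195,235:355].reshape(-1,3).astype(int)
m=(hd[:,2]>.085)&(hd[:,2]<.125)&(g.min(1)>120)
q=hd[m][:,:2]*1000-p[:2]*1000; c,sn=np.cos(yaw),np.sin(yaw); l=q@np.array([[c,-sn],[sn,c]]); print(m.sum(),np.percentile(l,[5,25,50,75,95],axis=0).round(1))
E
```

```text
time: 7.25
eef_pos: [0.4827, -0.1862, 0.1301]
tcp_rot: [0.997, 0.081, 0.001, 0.001]
contact_force: [-0.4, 0.5, -2.0]
opening: 0.484
finger_force: 31.0
[ 0.48270216 -0.18619499  0.1301376 ]
30 [[ -5.  -30.7]
 [  2.8 -16.9]
 [ 28.8  20. ]
 [ 32.8  27.1]
 [ 35.5  31.2]]
```

View pics/s6.png

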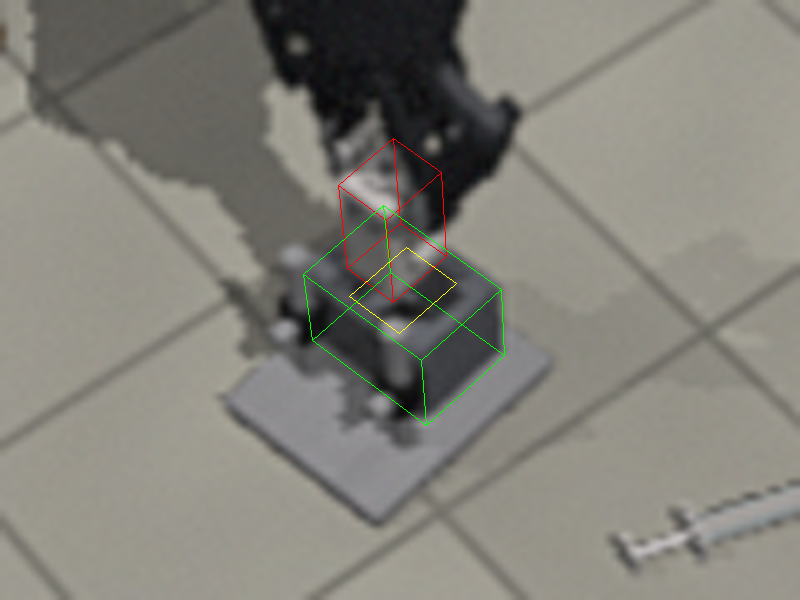

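The projected cartridge (red) and head (green) models both match the picture to about a pixel. An edge fit on the first frames will refine the station pose.

```bash
cat > edge.py <<'E'
from fit import *
from scipy.ndimage import map_coordinates
from scipy.optimize import differential_evolution
def loop(x0,x1,y0,y1,z,n=40):
    t=np.linspace(.04,.96,n); e=[]
    for (ax,ay),(bx,by) in zip([(x0,y0),(x1,y0),(x1,y1),(x0,y1)],[(x1,y0),(x1,y1),(x0,y1),(x0,y0)]): e.append(np.stack([ax+(bx-ax)*t,ay+(by-ay)*t,0*t+z],1))
    return np.vstack(e)/1000
cam={}
for n in('scene','top'):
    i=ctrl.camera_info(n); T=np.array(i['camera_from_world']); g=cv2.cvtColor(cv2.imread(f'pics/{n}1.png'),cv2.COLOR_BGR2GRAY).astype(float)
    g=cv2.GaussianBlur(g,(0,0),.8); G=np.hypot(cv2.Sobel(g,-1,1,0),cv2.Sobel(g,-1,0,1)); cam[n]=(np.minimum(G,120),cv2.Rodrigues(T[:3,:3])[0],T[:3,3],np.array(i['K']),np.array(i['D']))
def sc(n,p,M):
    G,R,t,K,D=cam[n]; c,s=np.cos(p[2]),np.sin(p[2]); q=M.copy(); q[:,:2]=q[:,:2]@np.array([[c,s],[-s,c]])+np.array(p[:2])/1000
    u=cv2.projectPoints(q,R,t,K,D)[0].reshape(-1,2); return map_coordinates(G,[u[:,1],u[:,0]],order=1).mean()
def run(name,ns,model,c,zr):
    f=lambda p:-sum(sc(n,p,model(p[3])) for n in ns)
    r=differential_evolution(f,[(c[0]-7,c[0]+7),(c[1]-7,c[1]+7),(c[2]-.08,c[2]+.08),zr],seed=1,tol=1e-6); print(name,ns,r.x.round(3),round(-r.fun,1))
E
python3 - <<'E'
from edge import *
foot=lambda z:loop(-46,74,-50,50,12)
both=lambda z:np.vstack([loop(-46,74,-50,50,12),loop(-26,26,-36,36,z)])
hold=lambda z:loop(-26,26,-36,36,50)
for ns in(['scene'],['top'],['scene','top']):
    run('foot',ns,foot,(481,-186,.16),(74,75)); run('foot+head',ns,both,(481,-186,.16),(68,98)); run('holder',ns,hold,(508.5,146.5,.2),(50,51))
E
```

```text
foot ['scene'] [ 4.85048e+02 -1.89856e+02  1.51000e-01  7.41190e+01] 78.3
foot+head ['scene'] [ 4.85402e+02 -1.90172e+02  1.53000e-01  8.25260e+01] 86.1
holder ['scene'] [5.09172e+02 1.53288e+02 2.77000e-01 5.05310e+01] 93.8
foot ['top'] [ 4.83254e+02 -1.87856e+02  1.36000e-01  7.42300e+01] 60.9
foot+head ['top'] [ 4.82217e+02 -1.79000e+02  1.40000e-01  6.80000e+01] 67.8
holder ['top'] [5.01500e+02 1.43815e+02 1.39000e-01 5.05190e+01] 96.8
foot ['scene', 'top'] [ 4.84111e+02 -1.89123e+02  1.47000e-01  7.45780e+01] 135.9
foot+head ['scene', 'top'] [ 4.84896e+02 -1.90039e+02  1.57000e-01  8.33450e+01] 146.4
holder ['scene', 'top'] [5.10727e+02 1.46277e+02 2.26000e-01 5.03830e+01] 168.5
```

The edge fit is unreliable: it misplaces the holder, whose pose is now known. I'll keep the depth fit at (481.6, -186.6), yaw 0.16, and feel the way in.

```bash
python3 -m inch '[{"slide":[0,0,0.7],"turn":0,"grip":4.0},{"slide":[0,0,1.2],"turn":0,"grip":4.0},{"slide":[0,0,1.5],"turn":0,"grip":4.0},{"slide":[0,0,1.7],"turn":0,"grip":4.0},{"slide":[0,0,1.7],"turn":0,"grip":4.0},{"slide":[0,0,1.7],"turn":0,"grip":4.0}]' 30
```

```text
time: 7.9
eef_pos: [0.4816, -0.1858, 0.1113]
tcp_rot: [0.997, 0.08, -0.0, -0.0]
contact_force: [-0.7, -0.4, -1.1]
opening: 0.485
finger_force: 31.0
```

```bash
python3 -m inch '[{"slide":[0,0.05,0.2],"turn":0,"grip":4.0},{"slide":[0,0.05,0.4],"turn":0,"grip":4.0},{"slide":[0,0.05,0.4],"turn":0,"grip":4.0}]' 30; python3 -m inch '[{"slide":[0,0,0.2],"turn":0,"grip":4.0},{"slide":[0,0,0.4],"turn":0,"grip":4.0},{"slide":[0,0,0.4],"turn":0,"grip":4.0}]' 30
```

```text
time: 8.2
eef_pos: [0.4814, -0.1862, 0.107]
tcp_rot: [0.997, 0.08, -0.0, -0.0]
contact_force: [0.1, -0.5, -2.1]
opening: 0.484
finger_force: 31.0
time: 8.5
eef_pos: [0.4814, -0.1861, 0.1029]
tcp_rot: [0.997, 0.08, -0.0, -0.0]
contact_force: [0.7, 0.5, -1.3]
opening: 0.489
finger_force: 31.0
```

```bash
python3 -m inch '[{"slide":[0,0,0.3],"turn":0,"grip":4.0},{"slide":[0,0,0.6],"turn":0,"grip":4.0},{"slide":[0,0,0.6],"turn":0,"grip":4.0}]' 30; python3 -m inch '[{"slide":[0,0,0.2],"turn":0,"grip":4.0},{"slide":[0,0,0.4],"turn":0,"grip":4.0},{"slide":[0,0,0.4],"turn":0,"grip":4.0}]' 30
```

```text
time: 8.8
eef_pos: [0.4813, -0.1861, 0.0967]
tcp_rot: [0.997, 0.08, -0.0, -0.0]
contact_force: [0.2, -1.2, -2.0]
opening: 0.482
finger_force: 31.0
time: 9.1
eef_pos: [0.4814, -0.1862, 0.093]
tcp_rot: [0.997, 0.08, -0.0, -0.0]
contact_force: [0.0, 0.7, -1.0]
opening: 0.487
finger_force: 31.0
```

Clean so far. The seal should touch at a TCP height of about 83 mm, so I'll creep down.

```bash
python3 -m inch '[{"slide":[0,0,0.2],"turn":0,"grip":4.0},{"slide":[0,0,0.5],"turn":0,"grip":4.0},{"slide":[0,0,0.5],"turn":0,"grip":4.0}]' 30; python3 -m inch '[{"slide":[0,0,0.15],"turn":0,"grip":4.0},{"slide":[0,0,0.3],"turn":0,"grip":4.0},{"slide":[0,0,0.3],"turn":0,"grip":4.0}]' 30;  python3 -m inch '[{"slide":[0,0,0.1],"turn":0,"grip":4.0},{"slide":[0,0,0.1],"turn":0,"grip":4.0},{"slide":[0,0,0.1],"turn":0,"grip":4.0}]' 30
```

```text
time: 9.4
eef_pos: [0.4813, -0.1861, 0.0877]
tcp_rot: [0.997, 0.08, -0.0, -0.0]
contact_force: [0.7, -0.1, -1.4]
opening: 0.488
finger_force: 31.0
time: 9.7
eef_pos: [0.4815, -0.1862, 0.0851]
tcp_rot: [0.997, 0.08, -0.0, -0.0]
contact_force: [0.1, -1.3, -1.0]
opening: 0.486
finger_force: 31.0
time: 10.0
eef_pos: [0.4818, -0.1864, 0.0846]
tcp_rot: [0.997, 0.08, 0.0, 0.0]
contact_force: [0.0, -0.5, 0.2]
opening: 0.484
finger_force: 31.3
```

```bash
python3 -m inch '[{"slide":[0,0,0.1],"turn":0,"grip":4.0},{"slide":[0,0,0.1],"turn":0,"grip":4.0},{"slide":[0,0,0.1],"turn":0,"grip":4.0}]' 30; python3 -m inch '[{"slide":[0,0,0.1],"turn":0,"grip":4.0},{"slide":[0,0,0.1],"turn":0,"grip":4.0},{"slide":[0,0,0.1],"turn":0,"grip":4.0}]' 30;  python3 -m inch '[{"slide":[0,0,0.1],"turn":0,"grip":4.0},{"slide":[0,0,0.1],"turn":0,"grip":4.0},{"slide":[0,0,0.1],"turn":0,"grip":4.0}]' 30
```

```text
time: 10.3
eef_pos: [0.4818, -0.1864, 0.0837]
tcp_rot: [0.997, 0.08, 0.0, 0.0]
contact_force: [-0.2, 0.7, 2.4]
opening: 0.482
finger_force: 31.7
time: 10.6
eef_pos: [0.4819, -0.1864, 0.0827]
tcp_rot: [0.997, 0.08, 0.0, 0.0]
contact_force: [-1.0, 1.7, 3.5]
opening: 0.483
finger_force: 32.1
time: 10.9
eef_pos: [0.4818, -0.1864, 0.0816]
tcp_rot: [0.997, 0.08, 0.0, 0.0]
contact_force: [-1.0, 0.8, 4.7]
opening: 0.48
finger_force: 32.4
```

```bash
python3 -m inch '[{"slide":[0,0,0.1],"turn":0,"grip":4.0},{"slide":[0,0,0.1],"turn":0,"grip":4.0},{"slide":[0,0,0.1],"turn":0,"grip":4.0}]' 30; python3 -m inch '[{"slide":[0,0,0.06],"turn":0,"grip":4.0},{"slide":[0,0,0.06],"turn":0,"grip":4.0},{"slide":[0,0,0.06],"turn":0,"grip":4.0}]' 30
```

```text
time: 11.2
eef_pos: [0.4819, -0.1864, 0.0808]
tcp_rot: [0.997, 0.08, 0.0, 0.0]
contact_force: [-1.2, 1.6, 6.9]
opening: 0.486
finger_force: 32.6
time: 11.5
eef_pos: [0.4819, -0.1864, 0.0803]
tcp_rot: [0.997, 0.08, 0.0, 0.0]
contact_force: [-1.4, 1.5, 6.7]
opening: 0.483
finger_force: 32.8
```

```bash
python3 -m inch '[{"slide":[0,0,0.02],"turn":0,"grip":4.4},{"slide":[0,0,0.04],"turn":0,"grip":4.6},{"slide":[0,0,0.05],"turn":0,"grip":4.8},{"slide":[0,0,0.05],"turn":0,"grip":4.8}]' 30; python3 -m inch '[{"slide":[0,0,0],"turn":0,"grip":5.1},{"slide":[0,0,0],"turn":0,"grip":5.3},{"slide":[0,0,0],"turn":0,"grip":5.3}]' 30
```

```text
time: 11.9
eef_pos: [0.4819, -0.1867, 0.0797]
tcp_rot: [0.997, 0.08, 0.0, 0.0]
contact_force: [-1.4, 1.1, 6.0]
opening: 0.563
finger_force: 9.5
time: 12.2
eef_pos: [0.4819, -0.1865, 0.0794]
tcp_rot: [0.997, 0.08, 0.0, 0.0]
contact_force: [-0.7, 0.8, 4.1]
opening: 0.624
finger_force: 6.6
```

```bash
python3 -m inch '[{"slide":[0,0,0],"turn":0,"grip":5.6},{"slide":[0,0,0],"turn":0,"grip":6.0},{"slide":[0,0,0],"turn":0,"grip":6.6},{"slide":[0,0,0],"turn":0,"grip":7.4},{"slide":[0,0,0],"turn":0,"grip":8.5},{"slide":[0,0,0],"turn":0,"grip":8.5},{"slide":[0,0,0],"turn":0,"grip":8.5},{"slide":[0,0,-0.5],"turn":0,"grip":8.5},{"slide":[0,0,-2],"turn":0,"grip":8.5},{"slide":[0,0,-5],"turn":0,"grip":8.5},{"slide":[0,0,-9],"turn":0,"grip":8.5},{"slide":[0,0,-13],"turn":0,"grip":8.5},{"slide":[0,0,-13],"turn":0,"grip":8.5},{"slide":[0,0,-13],"turn":0,"grip":8.5}]' 30
python3 - <<'E'
from fit import *
im,d=grab('scene'); W=cloud('scene',d)
s=W[105:195,235:355].reshape(-1,3); l=s[:,:2]*1000-(481.3,-187.5); c,sn=np.cos(.16),np.sin(.16); l=l@np.array([[c,-sn],[sn,c]])
z=s[:,2]; near=(abs(l[:,0])<17)&(abs(l[:,1])<32)&(z<.14)&(z>.085); q=l[near]; zz=z[near]; print(near.sum(), np.histogram(zz,np.arange(.085,.14,.004)))
r=cv2.minAreaRect(q[zz>.09].astype(np.float32)); print(r)
b=(abs(l[:,0])<9)&(abs(l[:,1])<9); print('centre z',np.median(z[b]),b.sum())
a=cv2.resize(im[105:195,235:355],(800,600),interpolation=cv2.INTER_CUBIC); cv2.imwrite('pics/s7.png',a[...,::-1])
E
```

```text
time: 13.6
eef_pos: [0.4823, -0.1867, 0.211]
tcp_rot: [0.997, 0.08, 0.001, 0.001]
contact_force: [0.8, 0.7, -1.0]
opening: 0.995
finger_force: 0.0
192 (array([10, 11, 17, 35, 39, 20, 25, 31,  4,  0,  0,  0,  0]), array([0.085, 0.089, 0.093, 0.097, 0.101, 0.105, 0.109, 0.113, 0.117,
       0.121, 0.125, 0.129, 0.133, 0.137]))
((0.40403175354003906, 0.9769973754882812), (33.10939025878906, 57.74098205566406), 2.497283458709717)
centre z 0.10972970709533562 33
```

View pics/s7.png

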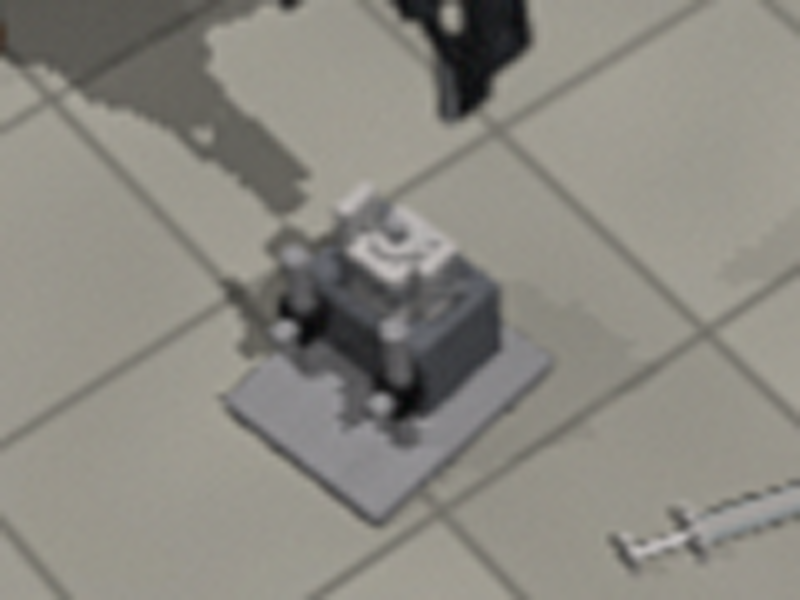

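The cartridge sits in the station head at (400,240) in the crop, with both thumb plates spread. I'll check the plate span and height, away from the posts, against the values measured in the holder.

```bash
python3 - <<'E'
from fit import *
ctrl_im,d=load('scene'); W=cloud('scene',d)
s=W[105:195,235:355].reshape(-1,3); c,sn=np.cos(.16),np.sin(.16); l=(s[:,:2]*1000-(481.3,-187.5))@np.array([[c,-sn],[sn,c]]); z=s[:,2]*1000
t=(abs(l[:,0])<13)&(abs(l[:,1])<34)&(z>107)&(z<125)
for sg in(1,-1):
    m=t&(l[:,1]*sg>16); print(m.sum(),np.percentile(l[m,1],[5,50,95]).round(1),'z',np.percentile(z[m],[50,80]).round(1))
m=(abs(l[:,0])<15)&(abs(l[:,1])<13)&(z>92)&(z<110); print('body top z',np.median(z[m]),m.sum())
m=(inside(s,(481.3,-187.5,.16),-26,26,-36,36)>1)&(inside(s,(481.3,-187.5,.16),-20,20,-31,31)<0)&(z>68)&(z<86)&(l[:,0]<15);print('head z',np.median(z[m]),m.sum())
E
```

```text
23 [21.1 24.5 28.3] z [113.  115.7]
20 [-26.5 -22.3 -18.3] z [113.3 114.2]
body top z 102.6295764601319 61
head z 77.8007993099997 37
```

```bash
python3 -c "
from plant import ctrl
print(ctrl.sign_off())"
```

```text
the job is handed in; nothing more can be done
None
```

I lifted the cartridge out of the pump holder and pressed it into the flush station. The last pictures show it latched, with the tabs at full width and the body at the latched height. I released it and handed the job in at about 13.7 s.

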